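Seat the reference glass in the colour reader's three-point mount

ROBOT

A 6-joint arm with a two-finger parallel gripper is mounted at the origin on the work surface. World frame = base frame: x ahead of the robot, y to its left, z up, the work surface at z = 0. Lengths are in m, angles in rad, forces in N, time in s.
With the tool pointing down it reaches from about 0.425 to 1.125 m from the base axis. Payload 14.9 kg.
Tool frame: the origin (TCP) lies at the very end of the fingers, on their centre line; the grasp point (between the pads) lies 19 mm behind it; z points along the fingers, y is the line along which they close (so a half turn about z gives the same grasp; the last joint's range is limited). The gripper opens to 91 mm and grips with 3 to 60 N. Pads are 32 mm wide; open, the fingers measure 118 mm over their backs; the gripper's body (76 mm by 178 mm) begins 60 mm behind the grasp point.
Start: joints at [-1.32, 0.379, 1.734, -0, 1.028, -0.033], TCP at [0.196, -0.672, 0.191] pointing down, gripper open.
Joint ranges: [-2.77, 2.77], [-0.74, 2.19], [0, 2.66], [-1.06, 4.2], [0.31, 2.87], [-3.08, 3.08]. Speed limits (rad/s): [1.89, 1.89, 2.39, 3.14, 3.14, 3.14].

INTERFACE

Orientations are given as a unit quaternion [x, y, z, w].
In Python, from bench import robot gives the robot as it stands.
- The arm moves only by the tool step_arm, never from a script. Its argument "plan" is a list of rows, each a list of 5 numbers: the closure, from 0 (fully open) to 1 (shut), then the shift along the world's x, y, z in m, then the turn about the world's z in degrees. A call has 1 to 12 rows; each row shifts and turns the commanded pose from where the row before left it; what a row does not reach is not made up. A row lasts 1/8 s, in which the tool goes at most 62.5 mm and 10.7 degrees, less where a joint would pass 70% of its speed; a pose out of reach is approached as far as the arm can. A call is refused whole if a number of a shift passes 0.0625 or a number of a turn 10.7, either way. A call with a gripper value outside its range is refused whole. The fingers move at their own pace and stop on an object; "newtons" is the grip in N (left out, the last holds). Time passes only in rows, so rows that do not move let the fingers close. It gives the time, the measured TCP pose, the force, the opening and the grip force at its end, in the units of the state.
- robot.get_state(): the state, without advancing time (a new reading comes with each control period).
- robot.snapshot(name): name is "scene" or "top" or "wrist"; returns the picture (420x560x3 uint8, red, green, blue); there is no depth.
- robot.calibration(name): a dict with "camera_matrix" (3x3 intrinsics, pixels), "xyz" and "orientation" of the camera in the world. Camera axes: x right, y down, z forward; pixel columns grow to the right and rows downward; lengths in m; the calibration is good to about 2 mm. A picture is of the moment at which its call begins: read the wrist's pose just before it. calibration takes no time and is no camera call; for the wrist camera it gives the pose at the moment of the call.
- robot.sign_off(): hands the job in; it is judged then, once.
The state is a dict: "time_s": time; "qpos": joint angles; "joint_vel": joint speeds; "effort": joint torques, N m; "eef_pos": TCP position; "tool_rot": TCP orientation; "contact_force": force on the tool from outside, world axes, zero at the start; "moment": the same for the moment, N m; "width": finger opening in m; "grip_force": force on a finger pad.
Only numpy, scipy, OpenCV 4.12 (cv2) and the standard library are available. Lean on these libraries where they do the work, as an engineer would, in place of code of your own. Each camera call takes 0.05 s, during which the arm holds its last target. There are 200 camera calls.

TASK

Take the larger reference glass by its knob from the rubber pad and seat it in the colour reader's three-point mount: push the spring jaw back with the glass's rim, lower the glass behind the two posts and press it down gently until you feel it bear on the pads, and only then let go. It must be left level and fully home, nipped between the jaw and both posts so that it cannot rock. Never force the glass, and leave the other things on the counter alone.

Things in the scene. Friction and masses are not known exactly. Their poses are not given: they have to be found in the camera images.
- optic: the larger reference glass: glass disc in an aluminium cell 70 mm across and 14 mm thick, with an upright round black knob 24 mm across and 46 mm tall standing on the middle of its top (60 mm tall overall, about 0.24 kg, varies). Origin: centre of its underside, z up. It stands on the rubber pad at one end; the smaller glass at the other
- small_optic: the smaller reference glass, not to be used: same form, cell 52 mm across and 14 mm thick, knob 18 mm across and 40 mm tall; origin at the centre of its underside
- pad: fixed black rubber parking pad 240 x 110 x 4 mm, its origin at the centre of its underside; the two glasses stand on it on its long axis (x), about 60 mm either side of its middle
- reader: the colour reader, fixed: grey base 240 (x) x 170 (y) x 45 mm tall, origin at the centre of its underside, z up. The mount is on its top: jaw towards its -x side, the two posts towards +x. The jaw's housing is a block 30 x 50 x 43 mm tall on the base's top, its front face 57 mm to -x of the mount's centre
- nest (a point): centre of the mount, on the top face of the reader's base (20 mm to +x of the reader's centre, 45 mm above its underside), same axes as the reader; a seated glass has its axis here
- post_left: fixed polished steel post, 10 mm thick, 27 mm tall with a round top (the upper 5 mm), at 25.7 mm to +x and 30.6 mm to +y of the mount's centre; origin at its foot on the base's top. Its inner side is 35 mm from the mount's centre
- post_right: the same post at 25.7 mm to +x and 30.6 mm to -y of the mount's centre
- jaw: sprung steel jaw, 18 mm wide, flat upright face reaching 45 mm above the base's top (18 mm above the posts). Origin: on its face, level with the base's top. At rest the face is 30 mm to -x of the mount's centre (gap 5 mm too small for the glass). Slides 10 mm to -x on a spring: 3 N at rest, 5.5 N at 5 mm (glass seated), 8 N at its hard stop. Polished: rubs at most 2 N against lowering
- seat: the seat in the middle of the mount; its origin, at the mount's centre on the base's top, is fixed, but it carries three polished brass pads (10 mm across, 21 mm from the centre) set by a levelling screw: their tops lie anywhere from 7 to 16 mm above the base's top, not measured. Pads stand on stiff spring washers (8 N per mm, 4 mm travel). The underside of the glass bears on them
- paint_can: bystander: paint can 106 mm across, 120 mm tall; origin at the centre of its underside
- tint_bottle: bystander: white bottle 60 mm across, 150 mm tall; origin at the centre of its underside
- cup: bystander: white mixing cup 80 mm across, 100 mm tall; origin at the centre of its underside
- brush: bystander: paint brush lying on the counter
- opener: bystander: screwdriver used as can opener, lying on the counter
- mallet_block: bystander: wooden tapping block 90 x 60 x 35 mm; origin at the centre of its underside
Things that resemble listed ones, but are neither listed nor needed, are in the scene too. Leave any orange look-alike of the optic alone.

How it is judged:
On the way, in this order (a step that is already met when the one before it is completed fails the run):
1. the larger glass is lifted in the gripper (height (world z) of optic above 0.03 m and contact force between the fingers and optic above 1 N), for 0.2 s.
2. still held, the glass bears on the seat's pads (more than 2 N), in the mount and level (contact force between optic and seat above 2 N and contact force between the fingers and optic above 1 N and horizontal distance between optic and nest below 0.009 m and angle between optic's own z axis and vertical below 0.1 rad), for 0.1 s.
At the end, for the whole second after the job is handed in: the larger glass, let go and at rest, lies level (within 0.05 rad) and centred (within 4 mm) in the mount, its underside less than 18 mm above the base's top, bearing on the seat (over 0.5 N), on both posts (over 0.5 N each) and on the jaw (over 2 N) (contact force between optic and post_left above 0.5 N and contact force between optic and post_right above 0.5 N and contact force between optic and jaw above 2 N and contact force between optic and seat above 0.5 N and horizontal distance between optic and nest below 0.004 m and z of optic in the frame of nest below 0.018 m and angle between optic's own z axis and vertical below 0.05 rad and linear speed of optic below 0.01 m/s and angular speed of optic below 0.1 rad/s); the robot touches nothing.
It fails at once if the glass is pressed on the seat with more than 20 N (contact force between optic and seat above 20 N).
It fails at once if the glass is pressed on the jaw with more than 20 N (jaw driven into its stop) (contact force between optic and jaw above 20 N).
It fails at once if the glass is pressed on a post with more than 20 N (contact force between optic and post_left above 20 N or contact force between optic and post_right above 20 N).
It fails at once if another thing on the counter is moved by more than 20 mm (distance of any of small_optic, paint_can, tint_bottle, cup, brush, opener, mallet_block from where it was at the start of the episode above 0.02 m).
It also fails if it takes over 45 s, if anything falls off the work surface, if the arm or the gripper's body presses on something with over 40 N, if the wrist force passes 120 N, or if a joint passes its speed limit or range.

## Working session

There is one attempt and no reset: what is moved stays moved. The work goes in short steps, Python scripts to look and compute and a tool call to move; the robot and the scene stay as the last step left them, time stands still between calls to the robot, and variables do not carry over. Pictures are saved under pics/ and viewed, at most 10 in all, crops included, and the job is handed in when it is done.

Besides the shell and the picture viewer there is one more tool, called after ">>>" as name(argument=value, ...), one argument or row to a line, values as JSON. step_arm: Moves the arm, as the interface text tells. Its arguments: {"type":"object","properties":{"plan":{"type":"array"},"newtons":{"type":"number"}},"required":["plan"]}

```bash
mkdir -p pics; cat > h.py <<'E'
import numpy as np,cv2
from scipy.spatial.transform import Rotation as R
from bench import robot
def snap(n,f):
    c=robot.calibration(n); im=np.ascontiguousarray(robot.snapshot(n)); cv2.imwrite('pics/'+f+'.png',im[:,:,::-1]); np.save('pics/'+f+'.npy',im)
    return im,c
def ray(c,u,v):
    K=np.array(c['camera_matrix']);d=np.linalg.solve(K,[u,v,1.]);return np.array(c['xyz']),R.from_quat(c['orientation']).apply(d)
def plane(c,u,v,z):
    o,d=ray(c,u,v);return o+d*(z-o[2])/d[2]
def proj(c,p):
    q=np.array(c['camera_matrix'])@R.from_quat(c['orientation']).inv().apply(np.array(p)-c['xyz']);return q[:2]/q[2]
E
python3 - <<'E'
from h import *
import json
a,c=snap('top','top1');b,d=snap('scene','scene1')
json.dump({k:{x:np.array(y).tolist() for x,y in v.items()} for k,v in dict(top=c,scene=d).items()},open('cal.json','w'))
print(c,d,robot.get_state())
E
```

```text
{'camera_matrix': array([[497.46038909,   0.        , 278.65728874],
       [  0.        , 497.46038909, 201.38651824],
       [  0.        ,   0.        ,   1.        ]]), 'xyz': array([ 0.41993668, -0.00932004,  1.43461257]), 'orientation': array([ 0.71461224, -0.69660401,  0.03691004, -0.0520562 ])} {'camera_matrix': array([[480.16739   ,   0.        , 284.89317588],
       [  0.        , 480.16739   , 197.89374523],
       [  0.        ,   0.        ,   1.        ]]), 'xyz': array([1.30100584, 0.50946244, 0.94843572]), 'orientation': array([ 0.41983534,  0.8231441 , -0.33948356, -0.17584933])} {'time_s': 0.1, 'qpos': array([-1.32025903e+00,  3.79396090e-01,  1.73471819e+00, -2.32490311e-05,
        1.02848015e+00, -3.33386741e-02]), 'joint_vel': array([-0.00042237, -0.00024952,  0.00050448, -0.00141957, -0.00011949,
        0.00126194]), 'effort': array([-1.28773230e-03, -7.65039754e+01, -4.35294878e+01,  6.51743822e-02,
        3.98249226e-02,  4.66444675e-06]), 'eef_pos': array([ 0.19592475, -0.67163047,  0.19052798]), 'tool_rot': array([ 9.89942731e-01,  1.41467800e-01, -6.41843670e-05, -4.96860236e-04]), 'contact_force': array([0.0533288 , 0.46189394, 0.65440183]), 'moment': array([ 0.00437   , -0.03695961, -0.02940708]), 'grip_force': 0.0, 'width': 0.09151636191022063}
```

View pics/top1.png

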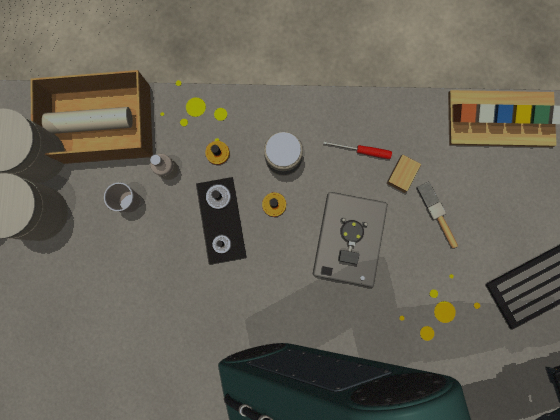

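View pics/scene1.png

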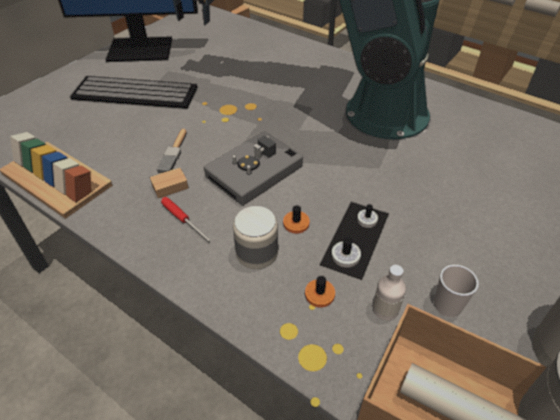

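The top view shows the reader at about (350,240), with the jaw housing at (348,257) and the posts at (342,221) and (364,224). The pad is at (221,220).

Candidates for the optic:
- **Silver on the pad, (218,196):** larger of the two.
- **Silver on the pad, (221,244):** smaller.
- **Orange look-alikes:** (217,152) and (274,205).

The silver one at (218,196) fits: it is on the pad, not orange, and the larger of the two. I'll confirm it in a crop and measure.

```bash
python3 - <<'E'
from h import *
import json
c=json.load(open('cal.json'))['top'];a=np.load('pics/top1.npy')
A=cv2.resize(a[165:275,185:260],None,fx=5,fy=5,interpolation=2);B=cv2.resize(a[185:295,305:395],None,fx=5,fy=5,interpolation=2)
cv2.imwrite('pics/crop1.png',np.hstack([A,B])[:,:,::-1])
g=cv2.cvtColor(a,cv2.COLOR_RGB2GRAY)
m=(g<38).astype(np.uint8);m[:,:185]=0;m[:,260:]=0;m[:165]=0;m[275:]=0
m=cv2.morphologyEx(m,cv2.MORPH_OPEN,np.ones((3,3)))
k=max(cv2.findContours(m,0,2)[0],key=cv2.contourArea);r=cv2.minAreaRect(k);pb=cv2.boxPoints(r)
P=np.array([plane(c,*p,.004) for p in pb]);print('pad',r,P.round(3),np.linalg.norm(np.diff(P,axis=0),axis=1))
w=(g>110).astype(np.uint8);w[:,:195]=0;w[:,245:]=0;w[:175]=0;w[265:]=0
for k in cv2.findContours(w,0,2)[0]:
  if cv2.contourArea(k)>60:
    e=cv2.minEnclosingCircle(k); p=plane(c,*e[0],.018);print('optic',e,p.round(4),'dia',2*e[1]/497.46*1.416)
E
```

```text
pad ((221.1380615234375, 220.2379150390625), (81.5625991821289, 36.851287841796875), 80.90972137451172) [[0.649 0.265 0.004]
 [0.669 0.16  0.004]
 [0.436 0.114 0.004]
 [0.417 0.217 0.004]] [0.10770804 0.23729207 0.10546959]
optic ((220.88763427734375, 243.69662475585938), 8.915003776550293) [0.4735 0.1847 0.018 ] dia 0.05075240360067228
optic ((201.5, 227.0), 37.566707611083984) [0.5197 0.2423 0.018 ] dia 0.21386426236197853
optic ((217.5, 196.10000610351562), 11.910600662231445) [0.6099 0.2001 0.018 ] dia 0.0678060971242702
optic ((238.5, 201.0), 26.575464248657227) [0.5972 0.139  0.018 ] dia 0.15129199282796058
```

View pics/crop1.png

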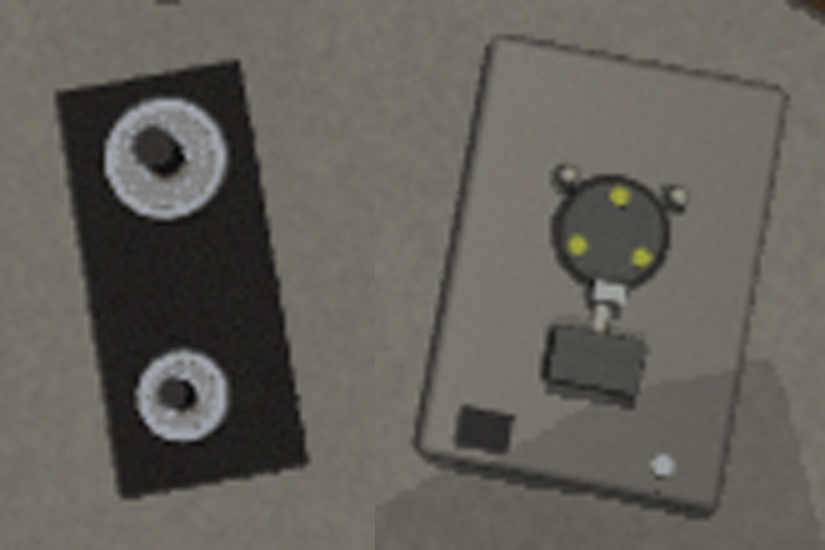

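The crop confirms it: the large silver glass is at the +x end of the pad (68 mm measured, the other 51 mm). In the reader crop the seat disc is at (610,231), the posts at (568,176) and (676,197), and the jaw at (610,293). Next I work out the reader pose.

```bash
python3 - <<'E'
from h import *
import json
c=json.load(open('cal.json'))['top']
f=lambda x,y,z:plane(c,305+(x-375)/5-.4,185+y/5-.4,z)
C=np.array([f(492,38,.045),f(785,92,.045),f(714,505,.045),f(418,447,.045)])
print(C.round(4),np.linalg.norm(C-np.roll(C,-1,0),axis=1))
ex=(C[0]+C[1]-C[2]-C[3])[:2];yaw=np.degrees(np.arctan2(ex[1],ex[0]));e=ex/np.linalg.norm(ex);n=np.array([-e[1],e[0]])
print('yaw',yaw,'nest by corners',C.mean(0)[:2]+.02*e)
pl,pr=f(568,175,.070)[:2],f(676,196,.070)[:2]
print('posts',pl,pr,np.linalg.norm(pl-pr),'nest',(pl+pr)/2-.0257*e,'yaw',np.degrees(np.arctan2(*(pl-pr)[::-1]))-90)
pads=np.mean([f(620,196,.056),f(578,244,.056),f(642,257,.056)],0);print('pads',pads)
E
```

```text
[[ 0.6249 -0.1154  0.045 ]
 [ 0.5982 -0.2798  0.045 ]
 [ 0.3686 -0.2409  0.045 ]
 [ 0.3957 -0.0779  0.045 ]] [0.16650837 0.23292084 0.16518718 0.23223837]
yaw -9.459780229586444 nest by corners [ 0.51659251 -0.18178855]
posts [ 0.54620242 -0.15626394] [ 0.53612875 -0.21542225] 0.06000986981486158 nest [ 0.51581507 -0.18161917] yaw -9.663817343280257
pads [ 0.51632912 -0.18310306  0.056     ]
```

>>> step_arm(
  plan=[
    [0,0.02,0.06,0.02,10],
    [0,0.03,0.0625,0.02,10],
    [0,0.04,0.0625,0.02,10],
    [0,0.04,0.0625,0.01,10],
    [0,0.04,0.0625,0,10],
    [0,0.04,0.0625,0,10],
    [0,0.04,0.0625,0,2],
    [0,0.04,0.0625,0,0],
    [0,0.04,0.0625,0,0],
    [0,0.03,0.0625,0,0],
    [0,0.02,0.0625,0,0],
    [0,0.01,0.0625,0,0],
  ],
)

```text
time_s: 1.6
eef_pos: [0.5316, -0.0155, 0.2519]
tool_rot: [0.776, 0.631, 0.0, 0.0]
contact_force: [1.1, -0.8, 0.1]
width: 0.0916
grip_force: 0.0
```

Corners, posts and pads agree on the nest: about (0.516, -0.182), yaw -9.6°. Moving above the optic and taking a wrist look.

>>> step_arm(
  plan=[
    [0,0.02,0.0535,0,2.2],
    [0,0.02,0.054,0,0],
    [0,0.02,0.054,0,0],
    [0,0.018,0.054,-0.02,0],
    [0,0,0,-0.05,0],
    [0,0,0,0,0],
  ],
)

```text
time_s: 2.35
eef_pos: [0.6066, 0.1976, 0.1783]
tool_rot: [0.763, 0.646, -0.003, -0.001]
contact_force: [-0.7, -0.5, 0.3]
width: 0.0912
grip_force: 0.0
```

```bash
python3 - <<'E'
from h import *
s=robot.get_state();a,c=snap('wrist','w1')
print(s['eef_pos'],c)
for p in [(.61,.2,.018),(.61,.2,.064),(.4735,.1847,.044)]: print(proj(c,p))
E
```

```text
[0.60661877 0.19764737 0.17833437] {'camera_matrix': array([[312.28782417,   0.        , 275.35045757],
       [  0.        , 312.28782417, 209.98111422],
       [  0.        ,   0.        ,   1.        ]]), 'xyz': array([0.61790117, 0.26264718, 0.37190964]), 'orientation': array([ 0.98947167, -0.08223456, -0.01255737,  0.11842977])}
[279.259455   190.50922958]
[279.5700108  198.55209467]
[159.10205093 228.41021575]
```

View pics/w1.png

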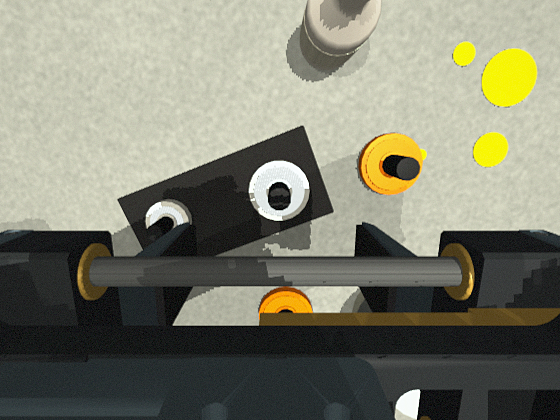

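The wrist picture has the large glass's ring at (279,190), where the measured position projects, so its position holds. Small glass at (168,222), orange ones at (392,163) and (285,305). Descending.

>>> step_arm(
  plan=[
    [0,0,0,-0.04,0],
    [0,0,0,-0.04,0],
    [0,0,0,0,0],
    [0,0,0,0,0],
  ],
)

```text
time_s: 2.9
eef_pos: [0.6107, 0.198, 0.1047]
tool_rot: [0.764, 0.646, 0.001, 0.001]
contact_force: [0.5, -0.9, 0.1]
width: 0.0913
grip_force: 0.0
```

>>> step_arm(
  plan=[
    [0,0,0.002,-0.036,0],
    [0,0,0,-0.036,0],
    [0,0,0,0,0],
    [1,0,0,0,0],
    [1,0,0,0,0],
    [1,0,0,0,0],
    [1,0,0,0,0],
    [1,0,0,0,0],
  ],
  newtons=40,
)

```text
time_s: 3.9
eef_pos: [0.6092, 0.1999, 0.03]
tool_rot: [0.763, 0.646, 0.0, 0.0]
contact_force: [-0.8, 0.3, 0.2]
width: 0.044
grip_force: 0.0
```

>>> step_arm(
  plan=[
    [1,0,0,0,0],
    [1,0,0,0,0],
    [1,0,0,0,0],
    [1,0,0,0,0],
    [1,0,0,0,0],
  ],
)

```text
time_s: 4.53
eef_pos: [0.6091, 0.1999, 0.0298]
tool_rot: [0.763, 0.646, -0.0, -0.0]
contact_force: [-0.6, -0.6, -2.2]
width: 0.0231
grip_force: 40.0
```

>>> step_arm(
  plan=[
    [1,0,0,0.02,0],
    [1,0,0,0.04,0],
    [1,0,0,0.05,0],
    [1,-0.01,-0.03,0.02,0],
    [1,-0.013,-0.06,0,0],
    [1,-0.013,-0.06,0,0],
    [1,-0.013,-0.06,0,0],
    [1,-0.013,-0.06,0,0],
    [1,-0.013,-0.06,0,0],
    [1,-0.008,-0.054,0,0],
    [1,0,0,0,0],
    [1,0,0,0,0],
  ],
)

```text
time_s: 6.02
eef_pos: [0.5262, -0.1839, 0.1607]
tool_rot: [0.764, 0.646, 0.0, 0.0]
contact_force: [-0.5, 0.7, -2.6]
width: 0.0229
grip_force: 40.0
```

```bash
python3 - <<'E'
from h import *
s=robot.get_state();a,c=snap('wrist','w2')
b,d=snap('scene','s2')
p=s['eef_pos'];print(p,s['contact_force'],R.from_quat(s['tool_rot']).as_euler('xyz',degrees=True))
N=np.array([.516,-.182,.045]);r=np.radians(-9.6);ex=np.array([np.cos(r),np.sin(r),0]);ey=np.array([-np.sin(r),np.cos(r),0]);ez=np.array([0,0,1])
for n,q in dict(postL=N+.0257*ex+.0306*ey+.027*ez,postR=N+.0257*ex-.0306*ey+.027*ez,nest=N,jawtop=N-.03*ex+.045*ez,rimc=p-[0,0,.012],knobt=p+[0,0,.034]).items(): print(n,proj(c,q).round(1),proj(d,q).round(1))
A=cv2.resize(b[110:240,190:330],None,fx=4,fy=4,interpolation=2);cv2.imwrite('pics/s2c.png',A[:,:,::-1])
E
```

```text
[ 0.52616714 -0.18388856  0.16066919] [-0.4791895   0.72360996 -2.55207702] [ 1.79969231e+02 -3.96974546e-03  8.04218480e+01]
postL [292.9 174.3] [248.2 165.4]
postR [292.1 238.6] [233.8 155.2]
nest [265.7 201.3] [248.3 163.4]
jawtop [229.8 211.9] [255.5 146.4]
rimc [276.3 232.5] [243.5 136. ]
knobt [276.7 258.1] [242.5 122.1]
```

View pics/w2.png

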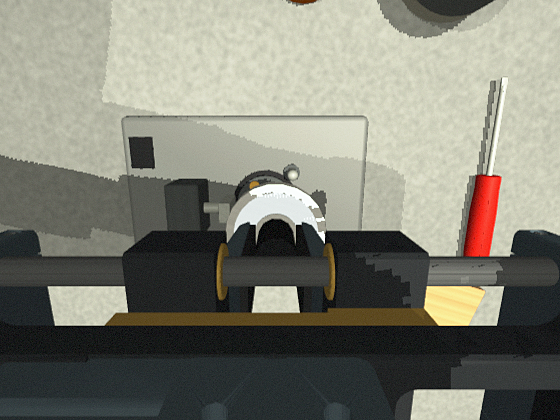

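View pics/s2c.png

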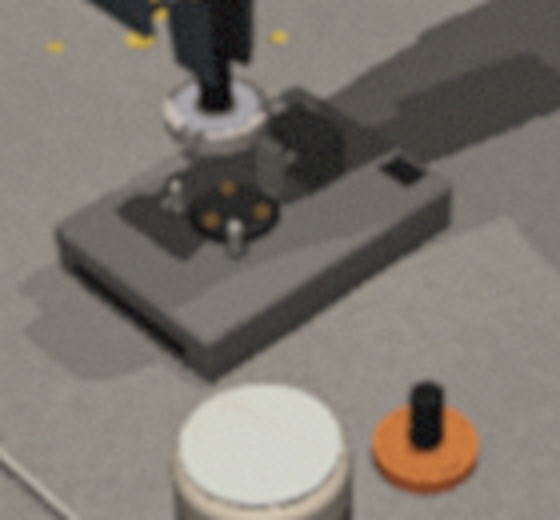

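The wrist view shows the left post at (292,172), predicted (293,174), and the glass ring centred on column 276 as predicted. The scene crop agrees, with the post at about (249,166). Now I lower the glass above the posts and ahead of the jaw.

>>> step_arm(
  plan=[
    [1,0,0,-0.02,0],
    [1,0,0,-0.02,0],
    [1,0,0,-0.0125,0],
    [1,0,0,-0.006,0],
    [1,0,0,0,0],
    [1,0,0,0,0],
  ],
)

```text
time_s: 6.88
eef_pos: [0.5266, -0.1841, 0.102]
tool_rot: [0.763, 0.646, 0.0, 0.0]
contact_force: [-0.8, -0.2, -2.8]
width: 0.0228
grip_force: 40.0
```

>>> step_arm(
  plan=[
    [1,-0.003,0.0005,0,0],
    [1,0,0,0,0],
  ],
)

```text
time_s: 7.12
eef_pos: [0.523, -0.1836, 0.1017]
tool_rot: [0.763, 0.646, 0.0, 0.0]
contact_force: [0.3, -0.6, -2.1]
width: 0.0226
grip_force: 40.0
```

>>> step_arm(
  plan=[
    [1,-0.003,0.0005,0,0],
    [1,0,0,0,0],
  ],
)

```text
time_s: 7.38
eef_pos: [0.5206, -0.1832, 0.1017]
tool_rot: [0.763, 0.646, 0.0, 0.001]
contact_force: [2.9, -1.0, -3.1]
width: 0.0228
grip_force: 40.0
```

>>> step_arm(
  plan=[
    [1,-0.003,0.0005,0,0],
    [1,0,0,0,0],
  ],
)

```text
time_s: 7.62
eef_pos: [0.5175, -0.1827, 0.1017]
tool_rot: [0.763, 0.646, 0.0, 0.0]
contact_force: [4.1, 0.1, -2.4]
width: 0.0228
grip_force: 40.0
```

>>> step_arm(
  plan=[
    [1,-0.002,0.0003,0,0],
    [1,-0.002,0.0003,0,0],
    [1,0,0,0,0],
  ],
)

```text
time_s: 8.0
eef_pos: [0.5139, -0.1822, 0.1018]
tool_rot: [0.763, 0.646, 0.0, 0.001]
contact_force: [6.2, -1.4, -2.4]
width: 0.023
grip_force: 40.0
```

>>> step_arm(
  plan=[
    [1,0,0,-0.003,0],
    [1,0,0,-0.003,0],
    [1,0,0,0,0],
  ],
)

```text
time_s: 8.38
eef_pos: [0.5139, -0.1822, 0.0956]
tool_rot: [0.763, 0.646, 0.0, 0.001]
contact_force: [6.5, -2.3, -3.2]
width: 0.0223
grip_force: 40.1
```

>>> step_arm(
  plan=[
    [1,0,0,-0.002,0],
    [1,0,0,-0.002,0],
    [1,0,0,0,0],
  ],
)

```text
time_s: 8.75
eef_pos: [0.5139, -0.1822, 0.0916]
tool_rot: [0.763, 0.646, 0.0, 0.001]
contact_force: [6.6, -0.9, -3.2]
width: 0.0226
grip_force: 40.1
```

>>> step_arm(
  plan=[
    [1,0,0,-0.002,0],
    [1,0,0,-0.001,0],
    [1,0,0,0,0],
  ],
)

```text
time_s: 9.12
eef_pos: [0.514, -0.1822, 0.0887]
tool_rot: [0.763, 0.646, 0.0, 0.001]
contact_force: [6.7, -1.3, -2.4]
width: 0.0226
grip_force: 40.1
```

>>> step_arm(
  plan=[
    [1,0.001,-0.0002,0,0],
    [1,0,0,0,0],
  ],
)

```text
time_s: 9.38
eef_pos: [0.5148, -0.1824, 0.0887]
tool_rot: [0.763, 0.646, 0.0, 0.001]
contact_force: [4.7, -1.6, -2.8]
width: 0.0227
grip_force: 40.0
```

>>> step_arm(
  plan=[
    [1,0.001,-0.0002,0,0],
    [1,0,0,0,0],
  ],
)

```text
time_s: 9.62
eef_pos: [0.5155, -0.1824, 0.0885]
tool_rot: [0.763, 0.646, 0.0, 0.0]
contact_force: [4.9, -1.4, -1.3]
width: 0.0223
grip_force: 40.0
```

Not on the posts yet, or only just. Lowering step by step to feel the pads.

>>> step_arm(
  plan=[
    [1,0,0,-0.001,0],
    [1,0,0,0,0],
  ],
)

```text
time_s: 9.88
eef_pos: [0.5154, -0.1824, 0.0874]
tool_rot: [0.763, 0.646, 0.0, 0.0]
contact_force: [5.2, -0.8, -2.3]
width: 0.0225
grip_force: 40.0
```

>>> step_arm(
  plan=[
    [1,0,0,-0.001,0],
    [1,0,0,0,0],
  ],
)

```text
time_s: 10.12
eef_pos: [0.5154, -0.1824, 0.0864]
tool_rot: [0.763, 0.646, 0.0, 0.0]
contact_force: [5.0, -0.2, -1.1]
width: 0.0227
grip_force: 40.0
```

>>> step_arm(
  plan=[
    [1,0,0,-0.001,0],
    [1,0,0,0,0],
  ],
)

```text
time_s: 10.38
eef_pos: [0.5154, -0.1824, 0.0854]
tool_rot: [0.763, 0.646, 0.0, 0.0]
contact_force: [5.3, -0.2, -2.7]
width: 0.023
grip_force: 40.0
```

>>> step_arm(
  plan=[
    [1,0,0,-0.001,0],
    [1,0,0,0,0],
  ],
)

```text
time_s: 10.62
eef_pos: [0.5154, -0.1824, 0.0844]
tool_rot: [0.763, 0.646, 0.0, 0.0]
contact_force: [4.6, -0.0, -2.3]
width: 0.0228
grip_force: 40.0
```

>>> step_arm(
  plan=[
    [1,0,0,-0.0007,0],
    [1,0,0,0,0],
  ],
)

```text
time_s: 10.88
eef_pos: [0.5154, -0.1824, 0.0837]
tool_rot: [0.763, 0.646, 0.0, 0.0]
contact_force: [5.8, -0.7, -1.5]
width: 0.0222
grip_force: 40.0
```

>>> step_arm(
  plan=[
    [1,0,0,-0.0007,0],
    [1,0,0,0,0],
  ],
)

```text
time_s: 11.12
eef_pos: [0.5154, -0.1824, 0.083]
tool_rot: [0.763, 0.646, 0.0, 0.0]
contact_force: [5.5, -0.5, -1.7]
width: 0.0224
grip_force: 40.0
```

>>> step_arm(
  plan=[
    [1,0,0,-0.0007,0],
    [1,0,0,0,0],
  ],
)

```text
time_s: 11.38
eef_pos: [0.5154, -0.1824, 0.0824]
tool_rot: [0.763, 0.646, 0.0, 0.0]
contact_force: [5.4, -0.1, -2.3]
width: 0.0226
grip_force: 40.0
```

>>> step_arm(
  plan=[
    [1,0,0,-0.0007,0],
    [1,0,0,0,0],
  ],
)

```text
time_s: 11.62
eef_pos: [0.5154, -0.1824, 0.0817]
tool_rot: [0.763, 0.646, 0.0, 0.0]
contact_force: [5.7, -0.2, -2.4]
width: 0.0225
grip_force: 40.0
```

>>> step_arm(
  plan=[
    [1,0,0,-0.0005,0],
    [1,0,0,0,0],
  ],
)

```text
time_s: 11.88
eef_pos: [0.5154, -0.1824, 0.0812]
tool_rot: [0.763, 0.646, 0.0, 0.0]
contact_force: [5.5, -0.4, -1.6]
width: 0.0227
grip_force: 40.0
```

>>> step_arm(
  plan=[
    [1,0,0,-0.0006,0],
    [1,0,0,0,0],
  ],
)

```text
time_s: 12.12
eef_pos: [0.5154, -0.1824, 0.0805]
tool_rot: [0.763, 0.646, 0.0, 0.0]
contact_force: [6.3, -0.0, -1.8]
width: 0.0222
grip_force: 40.0
```

>>> step_arm(
  plan=[
    [1,0,0,-0.0006,0],
    [1,0,0,0,0],
  ],
)

```text
time_s: 12.38
eef_pos: [0.5155, -0.1825, 0.08]
tool_rot: [0.763, 0.646, 0.0, 0.0]
contact_force: [4.6, -0.6, 0.4]
width: 0.0226
grip_force: 40.0
```

>>> step_arm(
  plan=[
    [1,0,0,-0.0006,0],
    [1,0,0,0,0],
  ],
)

```text
time_s: 12.62
eef_pos: [0.5156, -0.1825, 0.0796]
tool_rot: [0.763, 0.646, 0.0, 0.0]
contact_force: [4.5, -1.7, 2.8]
width: 0.0223
grip_force: 40.0
```

Fz rose from -2 to +2.8 N, so the glass bears on the pads with about 5 N at roughly 9 mm. Next I ease it towards the posts until they take the jaw's push.

>>> step_arm(
  plan=[
    [1,0.0005,-0.0001,0,0],
    [1,0,0,0,0],
  ],
)

```text
time_s: 12.88
eef_pos: [0.5158, -0.1825, 0.0795]
tool_rot: [0.763, 0.646, 0.0, 0.0]
contact_force: [4.4, -1.6, 4.8]
width: 0.0225
grip_force: 40.0
```

>>> step_arm(
  plan=[
    [1,0.0005,-0.0001,0,0],
    [1,0,0,0,0],
  ],
)

```text
time_s: 13.12
eef_pos: [0.516, -0.1825, 0.0793]
tool_rot: [0.763, 0.646, -0.0, -0.0]
contact_force: [3.4, -0.5, 5.4]
width: 0.0223
grip_force: 40.0
```

>>> step_arm(
  plan=[
    [1,0.0006,-0.0001,0.0001,0],
    [1,0,0,0,0],
  ],
)

```text
time_s: 13.38
eef_pos: [0.5162, -0.1825, 0.0793]
tool_rot: [0.763, 0.646, -0.0, -0.001]
contact_force: [0.3, -0.6, 6.3]
width: 0.0223
grip_force: 40.0
```

>>> step_arm(
  plan=[
    [1,0.0006,-0.0001,0,0],
    [1,0,0,0,0],
  ],
)

```text
time_s: 13.62
eef_pos: [0.5164, -0.1825, 0.0792]
tool_rot: [0.763, 0.646, -0.001, -0.001]
contact_force: [-2.2, -0.9, 6.6]
width: 0.0229
grip_force: 40.0
```

>>> step_arm(
  plan=[
    [1,0,0,0,0],
    [1,0,0,0,0],
  ],
)

```text
time_s: 13.88
eef_pos: [0.5164, -0.1825, 0.0792]
tool_rot: [0.763, 0.646, -0.001, -0.001]
contact_force: [-1.2, 0.2, 7.1]
width: 0.0222
grip_force: 40.0
```

The posts now take the jaw's push (Fx about 0) and the glass still presses on the pads. Releasing with a partial opening.

>>> step_arm(
  plan=[
    [0.6,0,0,0,0],
    [0.6,0,0,0,0],
    [0.6,0,0,0,0],
    [0.6,0,0,0,0],
  ],
)

```text
time_s: 14.38
eef_pos: [0.5172, -0.1826, 0.0793]
tool_rot: [0.763, 0.646, -0.0, -0.0]
contact_force: [-0.8, 0.2, 0.3]
width: 0.036
grip_force: 0.0
```

>>> step_arm(
  plan=[
    [0.6,0,0,0.01,0],
    [0.6,0,0,0.02,0],
    [0.6,0,0,0.03,0],
    [0.6,0,0,0.04,0],
    [0.6,0,0.01,0.04,0],
    [0.6,0,0.0625,0,0],
    [0.6,0,0.0625,0,0],
    [0.6,0,0.0625,0,0],
    [0.6,0,0,0,0],
  ],
)

```text
time_s: 15.5
eef_pos: [0.5172, 0.018, 0.2202]
tool_rot: [0.762, 0.648, 0.0, 0.0]
contact_force: [0.0, 0.6, -0.6]
width: 0.0365
grip_force: 0.0
```

```bash
python3 - <<'E'
from h import *
b,d=snap('scene','s3');a,c=snap('top','t3')
N=np.array([.516,-.182,.045]);print([ (proj(k,N+[0,0,z]).round(1)) for k in (c,d) for z in (.023,.069)])
A=cv2.resize(b[110:210,195:315],None,fx=4,fy=4,interpolation=2);B=cv2.resize(a[195:280,315:395],None,fx=4,fy=4,interpolation=2)
o=np.zeros((400,800,3),np.uint8);o[:,:480]=A;o[:340,480:]=B;cv2.imwrite('pics/end.png',o[:,:,::-1])
g=cv2.cvtColor(a,cv2.COLOR_RGB2GRAY)
E
```

```text
[array([352.4, 230.9]), array([354.6, 229.7]), array([247.9, 157.2]), array([247.1, 144.4])]
```

View pics/end.png

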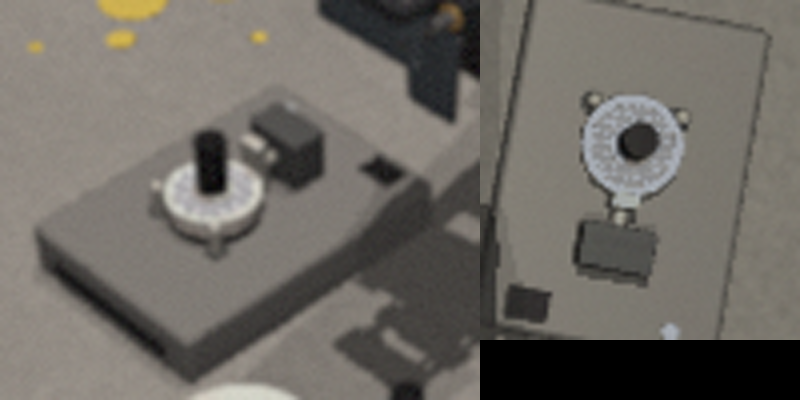

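The glass sits between the jaw and both posts. In the top crop the ring is at (633,147) and the knob at (638,140), within about 1 px of the predicted level, centred positions. The gripper is clear, so I'm handing in.

```bash
python3 -c "
from bench import robot
print(robot.sign_off())"
```

```text
the job is handed in; nothing more can be done
None
```

The larger glass is seated in the mount between the jaw and both posts, looks level and centred in the last pictures, has been let go and handed in at about 15.6 s; the hand-in gave no verdict.

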